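Reload the label-roll dispenser with a spindle rod

ROBOT

A 7-joint arm with a two-finger parallel gripper is mounted at the origin on the work surface. World frame = base frame: x ahead of the robot, y to its left, z up, the work surface at z = 0. Lengths are in m, angles in rad, forces in N, time in s.
With the tool pointing down it reaches from about 0.425 to 0.875 m from the base axis. Payload 8.4 kg.
Tool frame: the origin (TCP) lies at the very end of the fingers, on their centre line; the grasp point (between the pads) lies behind it (hold_point_z is the z of the grasp point in the tool frame, in m); z points along the fingers, y is the line along which they close (so a half turn about z gives the same grasp; the last joint's range is limited). The gripper opens to 85 mm and grips with 20 to 120 N. Pads are 22 mm wide; open, the fingers measure 114 mm over their backs; the gripper's body (76 mm by 85 mm) begins 54 mm behind the grasp point. The pads swing forward as they close: fully open they stand 13 mm farther back than shut.
Start: joints at [1.229, 0.333, 0.04, 1.465, -0.013, 1.343, -0.059], TCP at [0.156, -0.631, 0.231] pointing down, gripper open.
Joint ranges: [-2.58, 2.58], [-0.38, 2.09], [-1.3, 1.39], [0.25, 2.4], [-1.5, 4.64], [0.08, 2.09], [-2.65, 2.65]. Speed limits (rad/s): [2.22, 2.22, 2.79, 2.79, 3.14, 3.14, 3.14].

INTERFACE

Orientations are given as a unit quaternion [x, y, z, w].
In Python, from plant import * gives the robot as it stands. The module is installed in compiled form; this text tells all that it offers.
- The arm moves only by the tool apply_moves, never from a script. Its argument "targets" is a list that holds one entry, the list of rows, each a list of 5 numbers: the shift along the tool's x, y, z in mm, then the turn about the tool's z in rad, then the finger opening in mm, from 0 to 85.4. In form: [[[tx, ty, tz, twist, gripper], ...]]. A call has exactly 10 rows; each row is the pose to reach, as a shift and turn from the pose commanded when the call began, along the tool's axes at that moment; what a row does not reach only later rows make up. A row lasts 1/8 s, in which the tool goes at most 62.5 mm and 10.7 degrees, less where a joint would pass 70% of its speed; a pose out of reach is approached as far as the arm can. A call with a gripper value outside its range is refused whole. The fingers move at their own pace and stop on an object; "newtons" is the grip in N (left out, the last holds). Time passes only in rows, so rows that repeat a pose let the fingers close, or fill a call up. It gives the time, the measured TCP pose, the force, the opening and the grip force at its end, in the units of the state.
- get_obs(): the state, without advancing time (a new reading comes with each control period).
- get_image(name): name is "side" or "top" or "wrist"; returns a dict with "frame" (384x512x3 uint8, blue, green, red), "vertical_fov" (degrees; the focal length in pixels is half the picture's height over the tangent of half this angle, whatever the lens; pixels are square), "cx", "cy" (the principal point, pixels), "R" (3x3) and "t" (3): a world point X has camera coordinates R X + t; the wrist camera has in their place "T_tool_cam" (4x4, takes a point from camera to tool coordinates, whose origin is the TCP and whose axes are the flange's). Camera axes: x right, y down, z forward; pixel columns grow to the right and rows downward; lengths in m; the calibration is good to about 2 mm. A picture is of the moment at which its call begins: read the wrist's pose just before it. There is no depth.
- close_job(): hands the job in; it is judged then, once.
The state is a dict: "time_s": time; "q": joint angles; "dq": joint speeds; "tau": joint torques, N m; "tcp_pos": TCP position; "tcp_rot": TCP orientation; "wrist_force": force on the tool from outside, world axes, zero at the start; "torque": the same for the moment, N m; "gripper_width": finger opening in m; "grasp_force": force on a finger pad.
Only numpy, scipy, OpenCV 4.12 (cv2) and the standard library are available. Lean on these libraries where they do the work, as an engineer would, in place of code of your own. Each camera call takes 0.05 s, during which the arm holds its last target. There are 200 camera calls.

TASK

Take the spindle rod out of the dispenser stand, run it tip first through the three narrow label rolls where they stand in their sloping chute, and lift all three off together as a stack. Lay the loaded rod back in the dispenser, fully down in both notches with the handle in the wide notch as before and the three rolls hanging between the posts, and let go. Do not drop a roll, and leave the wide roll in the other chute and the other things on the bench where they are.

Things in the scene. Friction and masses are not known exactly. Their poses are not given: they have to be found in the camera images.
- rod: aluminium spindle rod, 218 mm long, 140 g, x axis along it from handle to tip; origin on its axis at the front face of a collar (36 mm diameter, x -6 to 0 mm). In front, a round shank of 16 mm diameter, 132 mm long; behind, a square handle 24 x 24 mm, x -86 to -6 mm, sides along y and z. Starts level in the dispenser. Centre of mass near the collar; grasp the handle at about x = -56 mm
- rod_tip (a point): point of the rod's tip, on its axis, 132 mm in front of the collar face; the last 12 mm taper from 16 to 8 mm diameter
- dispenser: fixed grey stand, base 180 x 100 x 10 mm, with two upright posts whose notches open upward. Origin on the bench, below where the rod's collar face sits; x axis level, along the seated rod from handle to tip, z up. Seated, the rod's axis is level, 80 mm above the x axis and along it. The rod starts seated here
- rear_notch (a point): on the dispenser's rear post (10 mm thick, 17 mm behind the dispenser's origin): middle of the floor of the flat-bottomed wide notch for the handle, 68 mm above the bench, 34 mm wide, flared lips up to 99 mm high
- front_notch (a point): on the dispenser's front post (10 mm thick, 109 mm ahead of the dispenser's origin): bottom of the 90 degree V notch for the shank, 69 mm above the bench, 42 mm wide at its top, 92 mm high. The rolls hang between the two posts (116 mm apart inside)
- label_chute: fixed stand, base 130 x 90 mm, with a V-shaped steel trough 108 mm long, 75 mm wide, sloping at 25 degrees, open above and at the high end. Origin at the middle of the base's underside; x axis level, pointing to the uphill end, z up. The rolls' common axis passes 190 mm above the origin. Holds the three narrow rolls; may be the nearer or the farther chute
- chute_mouth (a point): label chute: point on the rolls' axis at the outer face of the lowest roll, 43 mm down the slope from the middle roll's centre. The rod enters here, going uphill at 25 degrees. Just outside it two 6 mm thick lugs reach 9 mm in from the trough's sides, leaving 26 mm radius free round the axis
- other_chute: fixed stand, base 130 x 90 mm, with a V-shaped steel trough 108 mm long, 75 mm wide, sloping at 25 degrees, open above and at the high end. Origin at the middle of the base's underside; x axis level, pointing to the uphill end, z up. The rolls' common axis passes 190 mm above the origin. Holds the one wide roll
- roll_low: white paper label roll, 72 mm outside diameter, 28 mm wide, open 26 mm bore (brown core), 60 g; origin at its centre, x axis along its bore, at the start pointing up the chute's slope (25 degrees above level). Lowest of the three in the chute, centre 29 mm down the slope from the middle roll's
- roll_mid: white paper label roll, 72 mm outside diameter, 28 mm wide, open 26 mm bore (brown core), 60 g; origin at its centre, x axis along its bore, at the start pointing up the chute's slope (25 degrees above level). The middle one; its centre is 190 mm above the chute's origin
- roll_high: white paper label roll, 72 mm outside diameter, 28 mm wide, open 26 mm bore (brown core), 60 g; origin at its centre, x axis along its bore, at the start pointing up the chute's slope (25 degrees above level). Highest of the three, centre 29 mm up the slope from the middle roll's
- wide_roll: a white paper roll like the label rolls (72 mm outside, 26 mm bore) but 86 mm wide, 180 g, in the other chute; not to be moved. Origin at its centre, x axis along its bore
- bottle: bystander: closed white bottle, 64 mm diameter, 190 mm tall, standing; origin at the centre of its foot
- pen_pot: bystander: dark pot of pens, 72 mm diameter, 95 mm tall (pens to 140 mm); origin at the centre of its foot
- stapler: bystander: black stapler, 130 x 34 mm, 55 mm tall; origin at the centre of its underside, x along it
- carton: bystander: small cardboard carton, 90 x 110 mm, 70 mm tall; origin at the centre of its underside
There are look-alikes about, which are no part of the job. What is shaped like the roll_mid but pink is not meant. Of the things shaped like the rod, the aluminium one is meant.

How it is judged:
By the outcome, as a careful person would: the job done as asked, in the order asked, and still so for the second after the job is handed in, with the robot touching nothing.
It also fails if it takes over 48 s, if anything falls off the work surface, if the arm or the gripper's body presses on something with over 40 N, if the wrist force passes 120 N, or if a joint passes its speed limit or range.

## Working session

There is one attempt and no reset: what is moved stays moved. The work goes in short steps, Python scripts to look and compute and a tool call to move; the robot and the scene stay as the last step left them, time stands still between calls to the robot, and variables do not carry over. Pictures are saved under pics/ and viewed, at most 10 in all, crops included, and the job is handed in when it is done.

Besides the shell and the picture viewer there is one more tool, called after ">>>" as name([rows], argument=value, ...), one row to a line, values as JSON. apply_moves: Moves the arm, as the interface text tells. Its arguments: {"type":"object","properties":{"targets":{"type":"array"},"newtons":{"type":"number"}},"required":["targets"]}

```bash
mkdir -p pics
cat > h.py <<'E'
from plant import *
import numpy as np, cv2
from scipy.spatial.transform import Rotation as Ro
def shot(n,save=None):
    o=get_obs(); d=get_image(n); f=np.asarray(d["frame"])
    F=f.shape[0]/2/np.tan(np.radians(d["vertical_fov"])/2)
    if "T_tool_cam" in d:
        T=np.array(d["T_tool_cam"]); A=np.eye(4); A[:3,:3]=Ro.from_quat(o["tcp_rot"]).as_matrix(); A[:3,3]=o["tcp_pos"]
        W=np.linalg.inv(A@T); R,t=W[:3,:3],W[:3,3]
    else: R,t=np.array(d["R"]),np.array(d["t"])
    c=dict(f=f,F=F,cx=d["cx"],cy=d["cy"],R=R,t=t)
    if save: cv2.imwrite("pics/"+save,f)
    return c
def ray(c,u,v):
    d=c["R"].T@np.array([(u-c["cx"])/c["F"],(v-c["cy"])/c["F"],1]); return -c["R"].T@c["t"],d/np.linalg.norm(d)
def plane(c,u,v,z):
    o,d=ray(c,u,v); return o+d*(z-o[2])/d[2]
def proj(c,X):
    p=c["R"]@np.array(X)+c["t"]; return c["F"]*p[0]/p[2]+c["cx"],c["F"]*p[1]/p[2]+c["cy"]
def tri(c1,p1,c2,p2):
    a,d=ray(c1,*p1); b,e=ray(c2,*p2); s=np.linalg.lstsq(np.c_[d,-e],b-a,rcond=None)[0]
    x,y=a+d*s[0],b+e*s[1]; return (x+y)/2,np.linalg.norm(x-y)
E
python3 - <<'E'
from h import *
o=get_obs(); print({k:np.round(v,3) for k,v in o.items()})
for n in("side","top"):
    c=shot(n,n+"0.png"); print(n,c["F"],c["cx"],c["cy"],-c["R"].T@c["t"],c["R"])
E
```

```text
{'time_s': np.float64(0.0), 'q': array([ 1.229,  0.334,  0.04 ,  1.466, -0.013,  1.343, -0.059]), 'dq': array([-0.001,  0.001, -0.001,  0.002, -0.001,  0.   ,  0.001]), 'tau': array([-2.0000e-03, -6.5856e+01,  1.3650e+00, -4.0558e+01,  1.7000e-02,
        1.3000e-02,  0.0000e+00]), 'tcp_pos': array([ 0.156, -0.63 ,  0.23 ]), 'tcp_rot': array([ 0.993,  0.121, -0.   , -0.001]), 'wrist_force': array([ 0.593, -0.055, -0.812]), 'torque': array([-0.011,  0.006, -0.035]), 'grasp_force': np.float64(0.0), 'gripper_width': np.float64(0.085)}
side 430.86163862714096 243.56150548048333 190.01450688598268 [ 0.53800008 -1.02721517  1.04943702] [[ 0.99937733 -0.03301518  0.01244778]
 [-0.0138054  -0.69054593 -0.72315678]
 [ 0.03247091  0.72253464 -0.69057174]]
top 357.9758846916924 257.66360679001406 188.38167889384144 [ 0.50941781 -0.05055658  1.19074486] [[ 0.00846003 -0.99988453 -0.01262344]
 [-0.99530277 -0.00720242 -0.09654284]
 [ 0.09644077  0.0133809  -0.99524878]]
```

Run:
```python
import plant; print([ (k,getattr(plant,k)) for k in dir(plant) if not k.startswith('_')])
```

```text
[('MotionError', <class 'plant.MotionError'>), ('close_job', <function connect.<locals>.done at 0x7f941d53f740>), ('get_image', <function make.<locals>.drawn_camera at 0x7f941d5cc040>), ('get_obs', <function make.<locals>.<lambda> at 0x7f941d5cc540>), ('hold_point_z', -0.0187)]
```

View pics/side0.png

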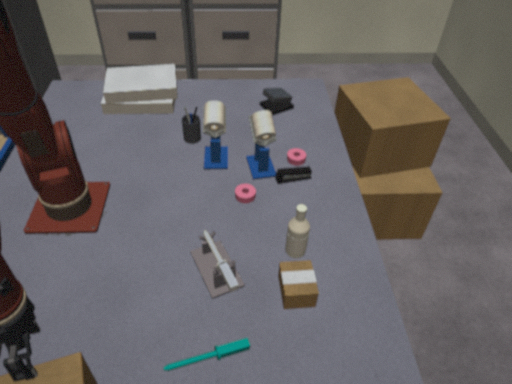

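View pics/top0.png

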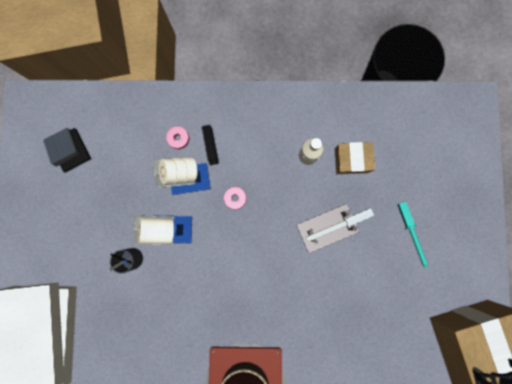

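Run:
```python
import cv2, numpy as np
s=cv2.imread("pics/side0.png");t=cv2.imread("pics/top0.png")
z=lambda i,x0,y0,w,h:cv2.resize(i[y0:y0+h,x0:x0+w],(400,300),interpolation=cv2.INTER_CUBIC)
cv2.imwrite("pics/m1.png",np.vstack([np.hstack([z(s,190,90,120,90),z(s,180,220,100,75)]),np.hstack([z(t,130,140,100,75),z(t,290,190,100,75)])]))
```

```text
(no output)
```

View pics/m1.png

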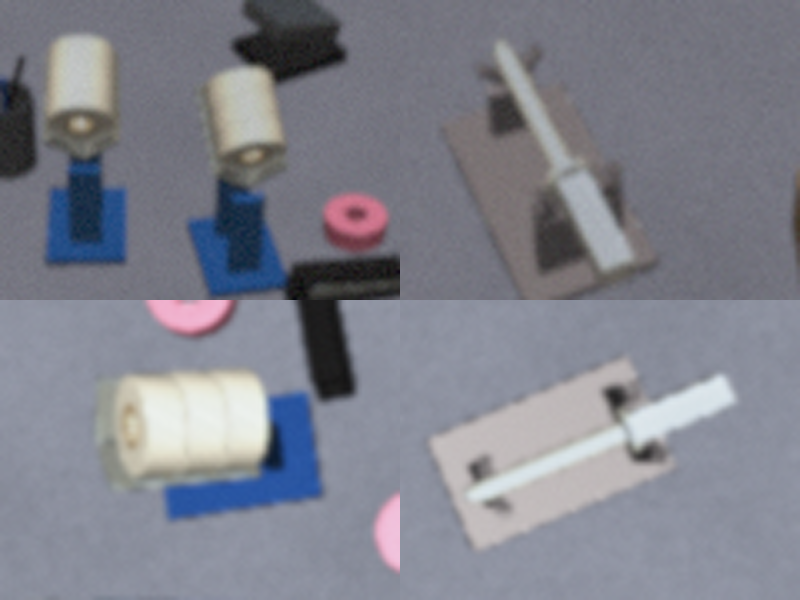

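```bash
cat > m.py <<'E'
from h import *
T=shot("top");S=shot("side")
def comps(c,m,amin):
    n,l,st,ce=cv2.connectedComponentsWithStats(m.astype(np.uint8))
    return [(l==i,st[i],ce[i]) for i in range(1,n) if st[i][4]>=amin]
for nm,c,z in(("top",T,.08),("side",S,.08)):
    f=c["f"].astype(int); b,g,r=f[...,0],f[...,1],f[...,2]
    print(nm,"blue")
    for m,s,ce in comps(c,(b-r>50),60):
        k=cv2.minAreaRect(np.argwhere(m)[:,::-1].astype(np.float32)); print(s,[np.round(plane(c,*p,.01),3)[:2] for p in cv2.boxPoints(k)])
    print("white")
    for m,s,ce in comps(c,(g>165),60):
        p=np.argwhere(m)[:,::-1].astype(np.float32); k=cv2.minAreaRect(p); bx=cv2.boxPoints(k)
        print(s,np.round(ce,1),np.round(bx,1).tolist(), [np.round(plane(c,*q,z),3)[:2].tolist() for q in bx], np.round(plane(c,*ce,.19),3))
E
python3 m.py
```

```text
top blue
[171 163  40  32 510] [array([0.689, 0.268]), array([0.711, 0.137]), array([0.622, 0.122]), array([0.601, 0.251])]
[399 201  29  67 446] [array([ 0.577, -0.496]), array([ 0.587, -0.523]), array([ 0.378, -0.593]), array([ 0.368, -0.567])]
[173 216  19  28 452] [array([0.53 , 0.244]), array([0.531, 0.184]), array([0.443, 0.182]), array([0.442, 0.241])]
white
[167 127  20  20 228] [176.9 136.9] [[164.0, 133.0], [181.1999969482422, 124.4000015258789], [189.39999389648438, 140.8000030517578], [172.1999969482422, 149.39999389648438]] [[0.792, 0.263], [0.82, 0.209], [0.767, 0.182], [0.739, 0.236]] [0.752 0.195 0.19 ]
[303 137  21  22 316] [313.2 147.7] [[300.70001220703125, 140.8000030517578], [320.0, 136.0], [324.79998779296875, 155.3000030517578], [305.5, 160.10000610351562]] [[0.769, -0.17], [0.785, -0.231], [0.723, -0.246], [0.707, -0.185]] [ 0.723 -0.194  0.19 ]
[349 141  16  30 424] [356.5 156. ] [[348.3999938964844, 141.6999969482422], [362.8999938964844, 140.8000030517578], [364.70001220703125, 169.89999389648438], [350.20001220703125, 170.8000030517578]] [[0.767, -0.32], [
[... 3673 characters left out ...]
20703125], [219.10000610351562, 261.5]] [[0.459, -0.189], [0.467, -0.184], [0.513, -0.294], [0.506, -0.298]] [ 0.493 -0.333  0.19 ]
[221 263  16  24 161] [228.4 274.7] [[220.1999969482422, 265.3999938964844], [226.60000610351562, 262.20001220703125], [237.1999969482422, 283.3999938964844], [230.8000030517578, 286.6000061035156]] [[0.509, -0.312], [0.527, -0.301], [0.555, -0.371], [0.538, -0.381]] [ 0.532 -0.421  0.19 ]
[282 270  34  14 381] [298.4 276.5] [[281.79998779296875, 271.70001220703125], [314.3999938964844, 269.29998779296875], [315.20001220703125, 281.20001220703125], [282.6000061035156, 283.5]] [[0.677, -0.337], [0.767, -0.331], [0.764, -0.37], [0.675, -0.375]] [ 0.7  -0.43  0.19]
```

```bash
cat >> h.py <<'E'
def yaw():
    x=Ro.from_quat(get_obs()["tcp_rot"]).as_matrix()[:,0]; return np.degrees(np.arctan2(x[1],x[0]))
def goto(p,yw):
    o=get_obs(); R=Ro.from_quat(o["tcp_rot"]).as_matrix(); d=R.T@(np.array(p)-o["tcp_pos"])*1000
    print("shift mm",np.round(d,1),"twist",np.round(-np.radians((yw-yaw()+180)%360-180),3),"now",np.round(o["tcp_pos"],4),round(yaw(),2),"t",o["time_s"],"F",np.round(o["wrist_force"],1),"w",round(o["gripper_width"],4),"gf",o["grasp_force"])
E
python3 -c "
from h import *
goto([.533,-.357,.24],113)"
```

```text
shift mm [ 431.6 -175.    -9.1] twist -1.729 now [ 0.1562 -0.6307  0.2308] 13.91 t 0.2 F [ 0.4 -0.6 -0.4] w 0.0854 gf 0.0
```

>>> apply_moves([
  [[432,-175,-9,-1.729,85],[432,-175,-9,-1.729,85],[432,-175,-9,-1.729,85],[432,-175,-9,-1.729,85],[432,-175,-9,-1.729,85],[432,-175,-9,-1.729,85],[432,-175,-9,-1.729,85],[432,-175,-9,-1.729,85],[432,-175,-9,-1.729,85],[432,-175,-9,-1.729,85]],
])

```text
time_s: 1.45
tcp_pos: [0.5338, -0.3567, 0.2399]
tcp_rot: [0.55, 0.835, 0.0, -0.0]
wrist_force: [-0.1, -1.3, 0.1]
gripper_width: 0.0846
grasp_force: 0.0
```

```bash
python3 -c "
from h import *
goto([.533,-.357,.24],113)
c=shot('wrist','w1.png'); print(-c['R'].T@c['t'],c['R'][2])
print([np.round(proj(c,[.51+x*-.3907,-.302+x*.9205,.08])) for x in(-.086,-.06,0,.132)]); print(np.round(get_obs()['q'],2))"
```

```text
shift mm [ 0.1 -0.8 -0.1] twist 0.004 now [ 0.5338 -0.3567  0.2399] 113.23 t 1.45 F [-0.1 -1.3  0.1] w 0.0846 gf 0.0
[ 0.50728596 -0.29573812  0.38340247] [ 0.10275911 -0.23780142 -0.96586285]
[array([250., 211.]), array([250., 185.]), array([250., 123.]), array([251., -42.])]
[ 0.84  0.35 -0.42  1.45  0.14  1.37  0.82]
```

View pics/w1.png

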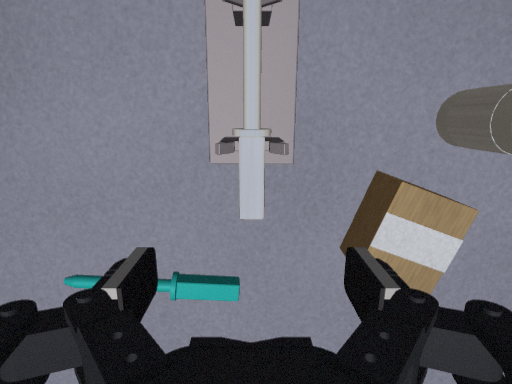

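```bash
python3 -c "
from h import *
c=shot('wrist'); f=c['f'].astype(int)
g=f[...,1]
for v in (30,60,90,110,150,170,190,210):
    r=np.where(g[v,225:280]>150)[0]+225; print(v,r.min(),r.max(),end='; ')
print(g[122:142,252],g[212:226,252])
u=np.array([-.3907,.9205])
e=plane(c,252,219,.092);print(e,e[:2]+u*.086)
b=plane(c,252.5,40,.087);d=(b-plane(c,252,190,.092))[:2]; print(b,np.degrees(np.arctan2(d[1],d[0])))
"
```

```text
30 245 259; 60 245 259; 90 225 259; 110 238 258; 150 240 264; 170 240 264; 190 240 263; 210 240 263; [182 181 181 181 182 183 166 164 178 182 183 181 183 184 179 180 180 180
 180 180] [181 181 183 180 182 182 177 141 126 129 128 130 127 128]
[ 0.54718673 -0.3850514   0.092     ] [ 0.51358653 -0.3058884 ]
[ 0.48443973 -0.23800802  0.087     ] 113.07288138496536
```

```bash
python3 -c "
from h import *
goto([.537,-.3611,.064],113.1)"
```

```text
shift mm [ -5.1   1.8 176. ] twist -0.002 now [ 0.5334 -0.3572  0.24  ] 113.0 t 1.55 F [-0.6 -0.2 -0.1] w 0.085 gf 0.0
```

>>> apply_moves([
  [[-5,1.5,60,0,70],[-5,1.5,120,0,70],[-5,1.5,176,0,70],[-5,1.5,176,0,70],[-5,1.5,176,0,20],[-5,1.5,176,0,15],[-5,1.5,176,0,15],[-5,1.5,176,0,15],[-5,1.5,176,0,15],[-5,1.5,176,0,15]],
], newtons=30)

```text
time_s: 2.8
tcp_pos: [0.5382, -0.3621, 0.0669]
tcp_rot: [0.552, 0.834, -0.0, 0.002]
wrist_force: [-1.5, 0.1, 8.4]
gripper_width: 0.0234
grasp_force: 34.6
```

>>> apply_moves([
  [[0,0,3,0,15],[0,0,6,0,15],[0,0,9,0,15],[0,0,12,0,15],[0,0,15,0,15],[0,0,17,0,15],[0,0,19,0,15],[0,0,20,0,15],[0,0,20,0,15],[0,0,20,0,15]],
], newtons=30)

```text
time_s: 4.05
tcp_pos: [0.5389, -0.3643, 0.048]
tcp_rot: [0.553, 0.833, -0.001, 0.004]
wrist_force: [1.4, -6.3, 10.8]
gripper_width: 0.0233
grasp_force: 39.7
```

```bash
cat > ang.py <<'E'
from h import *
import sys
goto([.537,-.3611,.064],113.1)
S=shot("side");T=shot("top");W=shot("wrist")
z=lambda i,x0,y0,w,h:cv2.resize(i[y0:y0+h,x0:x0+w],(400,300),interpolation=cv2.INTER_CUBIC)
b=[int(a) for a in sys.argv[2:6]]
cv2.imwrite("pics/"+sys.argv[1],np.vstack([np.hstack([z(S["f"],b[0],b[1],100,75),z(T["f"],b[2],b[3],100,75)]),np.hstack([z(W["f"],0,0,512,384),np.zeros((300,400,3),np.uint8)])]))
np.save("cams.npy",[S,T,W],allow_pickle=True)
E
python3 ang.py a1.png 170 215 290 190
```

```text
shift mm [  3.6  -0.4 -16. ] twist -0.004 now [ 0.5389 -0.3643  0.048 ] 112.88 t 4.05 F [ 1.4 -6.3 10.8] w 0.0233 gf 39.741756319999695
```

View pics/a1.png

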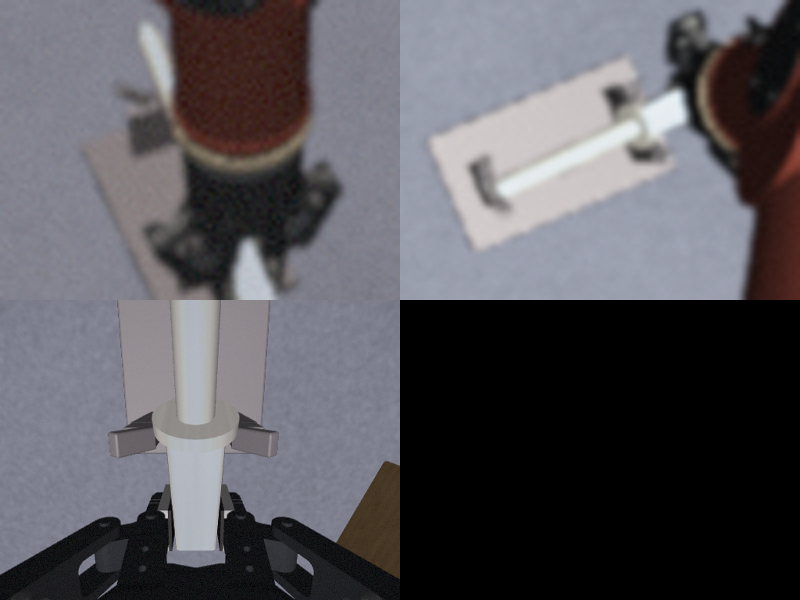

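```bash
python3 -c "
from h import *
S,T,W=np.load('cams.npy',allow_pickle=True)
t,e=tri(S,(207,222.5),T,(314.5,237.7));print(t,e)
g=get_obs()['tcp_pos'];G=np.array([g[0],g[1],g[2]+.0187-.003])
d=t-G;print(np.linalg.norm(d),np.degrees(np.arcsin(d[2]/np.linalg.norm(d))))
for a in(22,25,28):
  u=np.r_[np.cos(np.radians(a))*np.array([-.392,.92]),np.sin(np.radians(a))]
  print(a,np.round(proj(W,G+.06*u),1),np.round(proj(S,G+.192*u),1),np.round(proj(T,G+.192*u),1),np.round(proj(T,G+.06*u),1))
"
```

```text
[ 0.47052154 -0.20320516  0.13624892] 0.004305174349005204
0.18948377657012916 22.50663393377474
22 [250.7 150.1] [205.8 222. ] [313.5 237.4] [348.  221.3]
25 [250.7 155. ] [206.1 220.7] [315.3 237. ] [348.6 221.2]
28 [250.8 160.6] [206.6 219.7] [317.2 236.5] [349.2 221. ]
```

```bash
python3 -c "
from h import *
goto([.58,-.14,.20],99.5);goto([.697,-.0513,.20],99.5)"
```

```text
shift mm [ 189.6  125.6 -153. ] twist 0.234 now [ 0.5389 -0.3644  0.048 ] 112.88 t 4.2 F [ 0.6 -5.6 11.8] w 0.0232 gf 39.743401408195496
shift mm [ 225.9  267.9 -152.8] twist 0.234 now [ 0.5389 -0.3644  0.048 ] 112.88 t 4.2 F [ 0.6 -5.6 11.8] w 0.0232 gf 39.743401408195496
```

>>> apply_moves([
  [[0,0,20,0,10],[0,0,0,0,10],[0,0,-30,0,10],[0,0,-80,0,10],[0,0,-130,0,10],[50,30,-153,0.06,10],[95,63,-153,0.15,10],[140,95,-153,0.234,10],[190,126,-153,0.234,10],[190,126,-153,0.234,10]],
], newtons=120)

```text
time_s: 5.45
tcp_pos: [0.5796, -0.13, 0.1989]
tcp_rot: [0.642, 0.767, 0.001, 0.0]
wrist_force: [1.0, -0.6, -1.9]
gripper_width: 0.0226
grasp_force: 129.9
```

```bash
python3 ang.py a2.png 170 130 230 150; python3 -c "
from h import *
c=np.load('cams.npy',allow_pickle=True)[0]; cv2.imwrite('pics/s2.png',c['f'])
g=get_obs()['tcp_pos'];G=np.array([g[0],g[1],g[2]+.0157]);S,T,W=np.load('cams.npy',allow_pickle=True)
y=np.radians(yaw())
for a in(22,25,28):
  u=np.r_[np.cos(np.radians(a))*np.array([np.cos(y),np.sin(y)]),np.sin(np.radians(a))]
  print(a,*[np.round(proj(W,G+k*u),1) for k in(.06,.192)],np.round(proj(S,G+.192*u),1),np.round(proj(T,G+.192*u),1))
"
```

```text
shift mm [-220.2  -82.8  134.3] twist -0.227 now [ 0.5796 -0.13    0.1989] 100.1 t 5.45 F [ 1.  -0.6 -1.9] w 0.0226 gf 129.93824243545532
22 [250.6 153.1] [  255.  -1292.2] [232.4 129.2] [227.4 207.1]
25 [250.6 158. ] [  257.2 -1844. ] [232.6 127.4] [228.6 206.7]
28 [250.6 163.6] [  262.3 -3151.3] [232.9 125.8] [230.1 206.2]
```

View pics/a2.png

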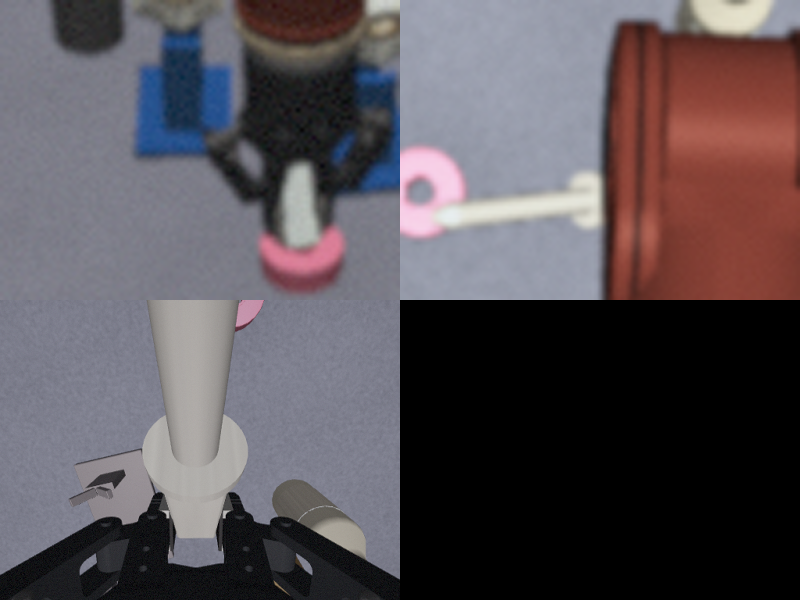

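```bash
cat > tilt.py <<'E'
from h import *
import sys
# args: collar left u, right u, v in wrist; tip u,v in top
def tilt(W,T,l,r,v,tip):
    o,d=ray(W,(l+r)/2,v); Z=W["F"]*.036/(r-l); C=o+d*Z/(W["R"][2]@d)
    g=get_obs()["tcp_pos"]; y=np.radians(yaw()); n=np.array([-np.sin(y),np.cos(y),0]); n=np.array([np.sin(y),-np.cos(y),0]); ux=np.array([np.cos(y),np.sin(y),0])
    o,d=ray(T,*tip); P=o+d*(n@(g-o))/(n@d)
    f=lambda X:np.round([ux@(X-g)*1000,(X-g)[2]*1000],1)
    c,p=f(C),f(P); print("collar(x,z rel tcp)",c,"tip",p,"len",np.linalg.norm(p-c),"ang",np.degrees(np.arctan2(*(p-c)[::-1])))
    for A in range(10,50,3):
        a=np.radians(A); 
        print(A,np.round(c-60*np.array([np.cos(a),np.sin(a)]),1),end=" ")
if __name__=="__main__":
    S,T,W=np.load('cams.npy',allow_pickle=True); a=[float(x) for x in sys.argv[1:]]
    tilt(W,T,*a[:3],a[3:])
E
python3 tilt.py 183 317.5 198 239 203.5
```

```text
collar(x,z rel tcp) [46.5 62.1] tip [143.8 155.7] len 135.0120365004543 ang 43.889639369047586
10 [-12.6  51.7] 13 [-12.   48.6] 16 [-11.2  45.6] 19 [-10.2  42.6] 22 [-9.1 39.6] 25 [-7.9 36.7] 28 [-6.5 33.9] 31 [-4.9 31.2] 34 [-3.2 28.5] 37 [-1.4 26. ] 40 [ 0.5 23.5] 43 [ 2.6 21.2] 46 [ 4.8 18.9] 49 [ 7.1 16.8]
```

>>> apply_moves([
  [[0,0,60,0,10],[0,0,120,0,10],[0,0,170,0,10],[0,0,185,0,10],[0,0,190,0,10],[0,0,192,0,10],[0,0,194,0,10],[0,0,195,0,10],[0,0,196,0,10],[0,0,196,0,10]],
], newtons=30)

```text
time_s: 6.85
tcp_pos: [0.5798, -0.138, 0.0069]
tcp_rot: [0.646, 0.763, -0.0, 0.002]
wrist_force: [-18.3, 1.7, 37.3]
gripper_width: 0.0219
grasp_force: 135.3
```

```bash
cat > ell.py <<'E'
from h import *
# collar extent in the wrist view: widest bright-grey row, near the rod's column
def collar(W):
    hsv=cv2.cvtColor(W["f"],cv2.COLOR_BGR2HSV); m=((hsv[...,1]<28)&(hsv[...,2]>135)).astype(np.uint8); m[:, :120]=0; m[:,380:]=0
    m=cv2.morphologyEx(m,cv2.MORPH_OPEN,np.ones((5,5)))
    n,l,st,_=cv2.connectedComponentsWithStats(m); i=1+np.argmax(st[1:,4]); L=l==i
    w=L[90:270].sum(1); v=90+np.median(np.where(w>=w.max()-1)[0]); c=np.where(L[int(v)])[0]; return c.min()-.5,c.max()+.5,v
def toptip(T):
    pass
E
python3 ang.py a3.png 170 130 210 150; python3 -c "
from ell import *
S,T,W=np.load('cams.npy',allow_pickle=True); print(collar(W))"
```

```text
shift mm [-213.1  -79.   -56.6] twist -0.237 now [ 0.5798 -0.138   0.0069] 99.52 t 6.85 F [-18.3   1.7  37.3] w 0.0219 gf 135.3002643585205
(np.float64(181.5), np.float64(316.5), np.float64(203.5))
```

View pics/a3.png

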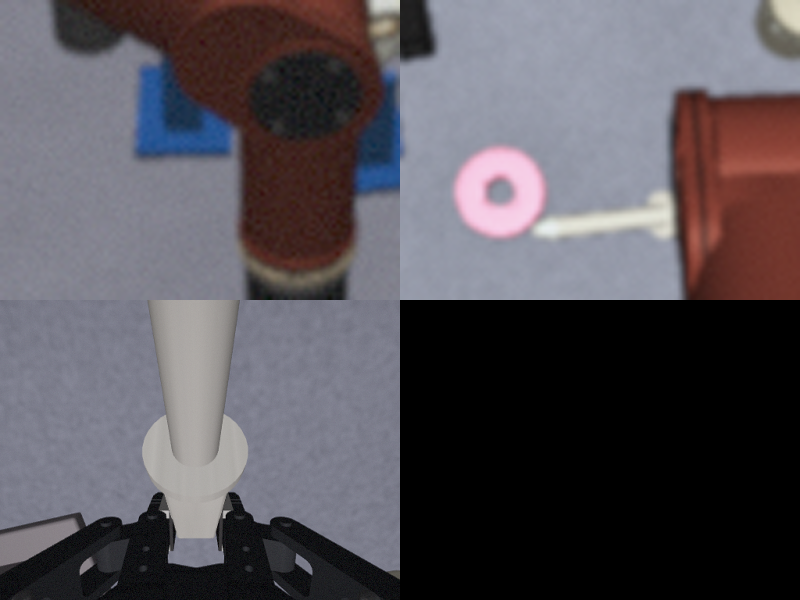

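>>> apply_moves([
  [[0,0,-5,0,10],[0,0,-10,0,10],[0,0,-10,0,10],[0,0,-10,0,12],[0,0,-10,0,14],[0,0,-10,0,16],[0,0,-10,0,18],[0,0,-10,0,20],[0,0,-10,0,21],[0,0,-10,0,21]],
], newtons=25)

```text
time_s: 8.25
tcp_pos: [0.5787, -0.1371, 0.0113]
tcp_rot: [0.646, 0.764, 0.0, -0.0]
wrist_force: [0.3, 1.1, -2.4]
gripper_width: 0.022
grasp_force: 129.9
```

>>> apply_moves([
  [[0,0,0,0,22.4],[0,0,0,0,22.8],[0,0,0,0,23.0],[0,0,0,0,23.2],[0,0,0,0,23.2],[0,0,0,0,23.2],[0,0,0,0,23.2],[0,0,0,0,23.2],[0,0,0,0,23.2],[0,0,0,0,23.2]],
], newtons=25)

```text
time_s: 9.5
tcp_pos: [0.5787, -0.1371, 0.0113]
tcp_rot: [0.646, 0.764, 0.0, -0.0]
wrist_force: [0.4, -0.6, -1.6]
gripper_width: 0.0236
grasp_force: 46.6
```

>>> apply_moves([
  [[0,0,2,0,23.4],[0,0,4,0,23.4],[0,0,5,0,23.4],[0,0,6,0,23.4],[0,0,7,0,23.4],[0,0,8,0,23.4],[0,0,8.5,0,23.4],[0,0,9,0,23.4],[0,0,9,0,23.4],[0,0,9,0,23.4]],
])

```text
time_s: 10.75
tcp_pos: [0.5792, -0.1371, 0.0064]
tcp_rot: [0.646, 0.764, -0.001, 0.001]
wrist_force: [-18.6, 3.8, 43.9]
gripper_width: 0.0232
grasp_force: 39.9
```

```bash
cat >> ell.py <<'E'
def look(save=None):
    W=shot("wrist"); l,r,v=collar(W); g=get_obs()["tcp_pos"]; y=np.radians(yaw()); ux=np.array([np.cos(y),np.sin(y),0])
    o,d=ray(W,(l+r)/2,v); C=o+d*W["F"]*.036/(r-l)/(W["R"][2]@d); 
    c=np.array([ux@(C-g),(C-g)[2]])*1000; print("collar",l,r,v,"rel tcp",np.round(c,1), "ang if grip at (0,20):",np.degrees(np.arctan2(c[1]-20,c[0])),np.hypot(c[0],c[1]-20))
    return W
E
python3 ang.py a4.png 170 130 210 150;python3 -c "
from ell import *
look()"
```

```text
shift mm [-214.   -78.8  -57.2] twist -0.236 now [ 0.5792 -0.1371  0.0064] 99.57 t 10.75 F [-18.6   3.8  43.9] w 0.0232 gf 39.8508757352829
collar 181.5 318.5 202.0 rel tcp [44.5 63.5] ang if grip at (0,20): 44.33627332016382 62.27910011395208
```

>>> apply_moves([
  [[0,0,-4,0,23.4],[0,0,-4,0,23.7],[0,0,-4,0,23.8],[0,0,-4,0,23.8],[0,0,-3,0,23.8],[0,0,-2,0,23.8],[0,0,-1,0,23.8],[0,0,0,0,23.8],[0,0,0,0,23.8],[0,0,0,0,23.8]],
])

```text
time_s: 12.2
tcp_pos: [0.5791, -0.136, 0.0033]
tcp_rot: [0.645, 0.764, 0.0, -0.0]
wrist_force: [-6.1, 4.1, 14.9]
gripper_width: 0.0238
grasp_force: 13.7
```

```bash
python3 -c "
from ell import *
goto([0,0,0],100);look()"
```

```text
shift mm [ 230.8 -548.3    3.2] twist -0.007 now [ 0.5791 -0.136   0.0033] 99.61 t 12.2 F [-6.1  4.1 14.9] w 0.0238 gf 13.650691509246826
collar 181.5 318.5 183.0 rel tcp [49.2 62.4] ang if grip at (0,20): 40.734286240929606 64.965935745356
```

```bash
cat >> ell.py <<'E'
def full(box):
    W=look(); T=shot("top"); x0,y0,x1,y1=box
    hsv=cv2.cvtColor(T["f"],cv2.COLOR_BGR2HSV)[y0:y1,x0:x1]; m=((hsv[...,1]<45)&(hsv[...,2]>165)).astype(np.uint8)
    n,l,st,_=cv2.connectedComponentsWithStats(m); i=1+np.argmax(st[1:,4]); P=np.argwhere(l==i); u=P[:,1].min(); v=P[P[:,1]<=u+1][:,0].mean()
    tip=(x0+u-.5,y0+v); print("tip px",tip,st[i])
    from tilt import tilt; l,r,v=collar(W); tilt(W,T,l,r,v,tip); print()
E
python3 -c "
from ell import *
full((225,190,276,225))"
```

```text
collar 181.5 318.5 182.5 rel tcp [49.3 62.4] ang if grip at (0,20): 40.67710747602327 64.99234323700095
tip px (np.float64(224.5), np.float64(214.96428571428572)) [   0    0   51   35 1357]
collar(x,z rel tcp) [49.3 62.4] tip [ 235.7 -207.4] len 327.9283458318296 ang -55.360097926579975
10 [-9.8 52. ] 13 [-9.2 48.9] 16 [-8.4 45.9] 19 [-7.4 42.9] 22 [-6.3 39.9] 25 [-5.1 37. ] 28 [-3.7 34.2] 31 [-2.1 31.5] 34 [-0.4 28.8] 37 [ 1.4 26.3] 40 [ 3.3 23.8] 43 [ 5.4 21.5] 46 [ 7.6 19.2] 49 [ 9.9 17.1]
```

```bash
sed -i 's/m=((hsv\[...,1\]<45)&(hsv\[...,2\]>165)).astype(np.uint8)$/b,g,r=np.moveaxis(T["f"][y0:y1,x0:x1].astype(int),2,0); m=((b-r<8)\&(g>165)\&(r-g<12)).astype(np.uint8)/' ell.py
python3 -c "
from ell import *
full((225,190,276,225))"
```

```text
collar 181.5 318.5 182.5 rel tcp [49.3 62.3] ang if grip at (0,20): 40.6404902379426 65.0033244387325
tip px (np.float64(238.5), np.float64(208.25)) [ 14   8  37  13 223]
collar(x,z rel tcp) [49.4 62.3] tip [158.2 126.7] len 126.43100885463186 ang 30.621789038372874
10 [-9.7 51.9] 13 [-9.1 48.8] 16 [-8.3 45.8] 19 [-7.3 42.8] 22 [-6.2 39.8] 25 [-5.  36.9] 28 [-3.6 34.1] 31 [-2.  31.4] 34 [-0.3 28.7] 37 [ 1.5 26.2] 40 [ 3.4 23.7] 43 [ 5.5 21.4] 46 [ 7.7 19.1] 49 [10. 17.]
```

>>> apply_moves([
  [[1,0,0.5,0,23.8],[2,0,1,0,23.8],[3,0,1.5,0,23.8],[4,0,2,0,23.8],[4,0,2,0,10],[4,0,1,0,10],[4,0,0,0,10],[4,0,-50,0,10],[4,0,-110,0,10],[4,0,-150,0,10]],
], newtons=120)

```text
time_s: 13.7
tcp_pos: [0.5785, -0.1331, 0.1547]
tcp_rot: [0.646, 0.764, 0.0, 0.001]
wrist_force: [1.5, -0.1, -2.6]
gripper_width: 0.0228
grasp_force: 117.8
```

```bash
python3 -c "
from ell import *
goto([.697,-.0513,.20],99.5)
full((210,185,276,225))"
```

```text
shift mm [ 60.9 130.5 -45.2] twist 0.001 now [ 0.5785 -0.1331  0.1547] 99.57 t 13.7 F [ 1.5 -0.1 -2.6] w 0.0228 gf 117.83998847007751
collar 184.5 315.5 158.0 rel tcp [55.7 51.7] ang if grip at (0,20): 29.65822855367444 64.1522129708686
tip px (np.float64(228.5), np.float64(206.2)) [ 19   9  47  15 309]
collar(x,z rel tcp) [55.8 54.4] tip [172.2 114.5] len 130.99988549613315 ang 27.308348370051732
10 [-3.3 44. ] 13 [-2.7 40.9] 16 [-1.9 37.9] 19 [-0.9 34.9] 22 [ 0.2 31.9] 25 [ 1.4 29. ] 28 [ 2.8 26.2] 31 [ 4.4 23.5] 34 [ 6.1 20.8] 37 [ 7.9 18.3] 40 [ 9.8 15.8] 43 [11.9 13.5] 46 [14.1 11.2] 49 [16.4  9.1]
```

```bash
python3 -c "
from h import *
goto([.697,-.049,.041],99.5)"
```

```text
shift mm [ 64.2 128.1 116.7] twist 0.001 now [ 0.5805 -0.1334  0.157 ] 99.57 t 13.8 F [ 0.5  0.3 -2. ] w 0.0224 gf 118.02100539207458
```

>>> apply_moves([
  [[0,40,0,0,10],[10,90,20,0,10],[30,129,60,0,10],[64,129,116,0,10],[64,129,116,0,10],[64,129,116,0,10],[64,129,116,0,10],[64,129,116,0,10],[64,129,116,0,10],[64,129,116,0,10]],
])

```text
time_s: 15.05
tcp_pos: [0.6947, -0.0489, 0.0367]
tcp_rot: [0.646, 0.764, 0.0, 0.0]
wrist_force: [-0.0, 0.3, -1.3]
gripper_width: 0.0226
grasp_force: 118.3
```

```bash
python3 ang.py a5.png 220 95 150 135; python3 -c "
from h import *
S,T,W=np.load('cams.npy',allow_pickle=True)
y=np.radians(99.5);u=np.r_[np.cos(np.radians(25))*np.array([np.cos(y),np.sin(y)]),np.sin(np.radians(25))];M=np.array([.6624,.156,.1718])
for n,c in(('S',S),('T',T),('W',W)): print(n,[np.round(proj(c,M+k*u),1) for k in(-.04,0,.086)])
"
```

```text
shift mm [-281.7 -207.3  -27.4] twist -0.237 now [ 0.6947 -0.0489  0.0367] 99.55 t 15.05 F [-0.   0.3 -1.3] w 0.0226 gf 118.25886368751526
S [array([267.7, 146.3]), array([265.4, 135.9]), array([260.7, 114.1])]
T [array([204.3, 168.1]), array([190.9, 169.2]), array([160.6, 171.6])]
W [array([  -33.1, 11806.2]), array([ 221.1, 1717.4]), array([240.1, 964.5])]
```

View pics/a5.png

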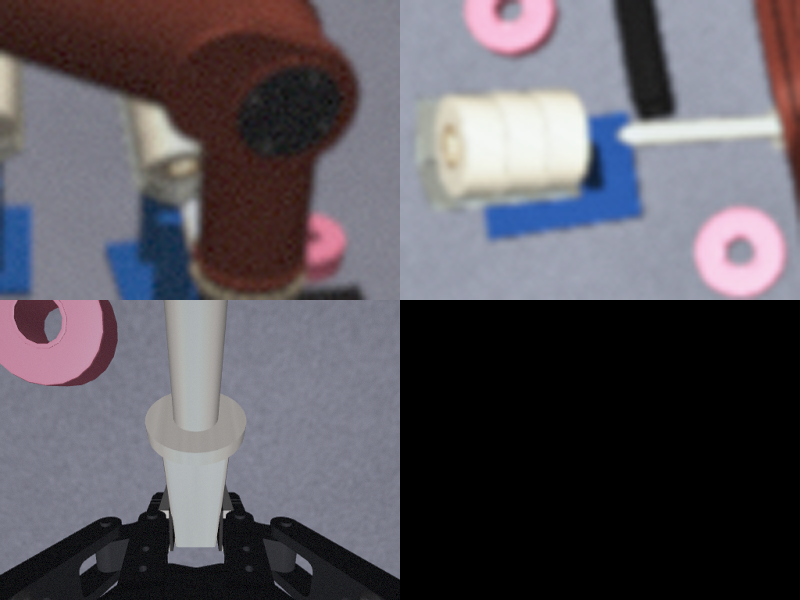

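>>> apply_moves([
  [[0,1,-2,0,10],[15,1,-9,0,10],[27,1,-14.5,0,10],[36,1,-19,0,10],[43,1,-22,0,10],[50,1,-25.3,0,10],[57,1,-28.6,0,10],[63,1,-31.4,0,10],[68,1,-33.7,0,10],[68,1,-33.7,0,10]],
])

```text
time_s: 16.45
tcp_pos: [0.6843, 0.0192, 0.0703]
tcp_rot: [0.645, 0.764, 0.0, 0.0]
wrist_force: [-0.5, -0.3, -1.0]
gripper_width: 0.0227
grasp_force: 118.5
```

```bash
python3 ang.py a6.png 220 95 150 135; python3 -c "
from ell import *
full((0,0,20,20))" 2>&1 | head -1
```

```text
shift mm [-350.4 -208.7    6.1] twist -0.236 now [0.6843 0.0192 0.0703] 99.6 t 16.45 F [-0.5 -0.3 -1. ] w 0.0227 gf 118.5390043258667
Traceback (most recent call last):
```

View pics/a6.png

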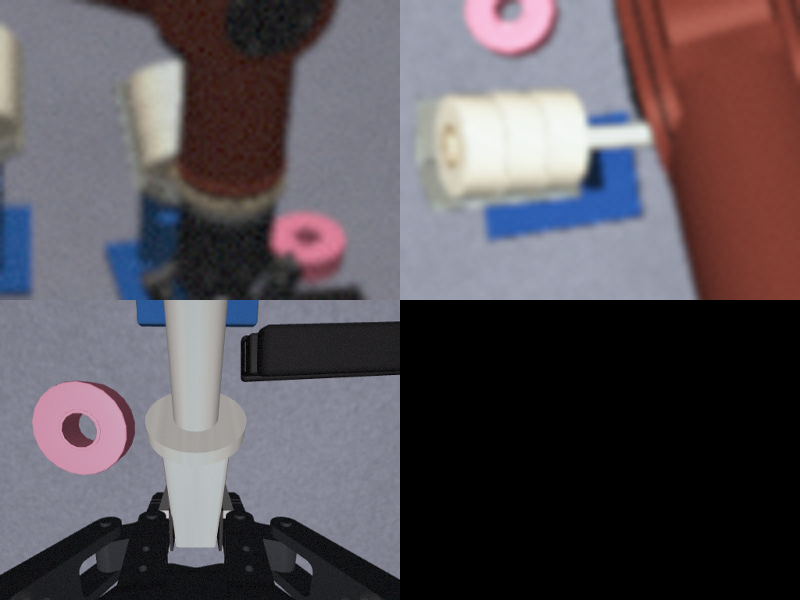

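>>> apply_moves([
  [[8,0,-3.7,0,10],[16,0,-7.5,0,10],[25,0,-11.7,0,10],[34,0,-15.9,0,10],[43,0,-20,0,10],[51,0,-23.8,0,10],[59,0,-27.5,0,10],[66,0,-30.8,0,10],[72,0,-33.6,0,10],[72,0,-33.6,0,10]],
])

```text
time_s: 17.95
tcp_pos: [0.673, 0.0894, 0.1047]
tcp_rot: [0.646, 0.763, 0.0, 0.001]
wrist_force: [-0.5, -4.0, 5.0]
gripper_width: 0.0227
grasp_force: 119.0
```

```bash
python3 -c "
from h import *
goto([0,0,0],99.5)
old=np.load('cams.npy',allow_pickle=True)[1]['f'].astype(int); T=shot('top','t7.png'); d=np.abs(T['f'].astype(int)-old).max(2)
b=d[155:190,145:195]; P=np.argwhere(b>40); print(len(P), P.min(0)+[155,145],P.max(0)+[155,145])
for v in range(160,184,2): print(v,''.join('%4d'%x for x in T['f'][v,146:176:2,1]))
print(proj(T,[.6624-.165*.114*.906,.156+.986*.114*.906,.1718+.114*.423]))
"
```

```text
shift mm [  23.4 -678.7  103.7] twist 0.001 now [0.673  0.0894 0.1047] 99.53 t 17.95 F [-0.5 -4.   5. ] w 0.0227 gf 119.02776718139648
719 [155 150] [189 194]
160  162 162 161 158 164 169 172 190 217 225 223 221 186  83  62
162  162 162 162 163 169 170 174 191 213 240 241 241 235 125  69
164  162 162 165 163 165 170 177 192 203 240 245 245 244 188  83
166  163 160 161 159 165 173 178 178 186 239 246 245 246 236 113
168  163 159 158 155 167 176 182 181 187 234 247 246 246 243 151
170  160 160 177 202 229 229 229 232 212 221 246 247 247 247 216
172  162 160 205 237 237 236 235 234 212 215 245 246 246 247 243
174  163 160 162 189 208 193 185 194 173 210 245 246 246 246 245
176  161 162 161 159 161 146 147 175 165 211 243 245 245 245 243
178  158 160 161 161 153 153 154 179 187 207 236 238 238 238 234
180  160 161 160 161 160 154 154 169 188 205 222 220 221 219 206
182  157 158 159 160 157 153 153 157 182 189 180 179 177 176 169
(np.float64(150.2887471253328), np.float64(172.43439588034346))
```

>>> apply_moves([
  [[0,0,-4,0,10],[0,0,-8,0,10],[0,0,-12,0,10],[0,0,-20,0,10],[0,0,-32,0,10],[0,0,-46,0,10],[0,0,-62,0,10],[0,0,-80,0,10],[0,0,-100,0,10],[0,0,-115,0,10]],
])

```text
time_s: 19.25
tcp_pos: [0.6726, 0.0897, 0.2205]
tcp_rot: [0.646, 0.764, 0.001, 0.0]
wrist_force: [-0.3, -0.5, -2.4]
gripper_width: 0.0226
grasp_force: 119.2
```

```bash
python3 -c "
from h import *
u=np.array([-.392,.920]);P=np.array([.5136,-.3059])+.109*u; X=P+.040*u; print(P,X)
goto([X[0],X[1],.19],113.1)
T=shot('top','t8.png');S=shot('side','s8.png')
b,g,r=np.moveaxis(T['f'].astype(int),2,0); m=((g>200)&(r-b>5)).astype(np.uint8); n,l,st,ce=cv2.connectedComponentsWithStats(m)
print([(st[i],ce[i].round(1)) for i in range(1,n) if st[i][4]>200])
print(get_obs()['q'].round(2), get_obs()['torque'])
"
```

```text
[ 0.470872 -0.20562 ] [ 0.455192 -0.16882 ]
shift mm [-218.8 -257.4   30.2] twist -0.236 now [0.6726 0.0897 0.2205] 99.57 t 19.25 F [-0.3 -0.5 -2.4] w 0.0226 gf 119.17771697044373
[(array([299, 212,  52,  39, 680], dtype=int32), array([324.4, 229.5]))]
[ 0.19  0.45 -0.54  1.38  0.23  1.37 -0.19] [-0.26910346 -0.0437321  -0.0553847 ]
```

```bash
python3 -c "
import cv2,numpy as np
a=cv2.imread('pics/t7.png').astype(int);b=cv2.imread('pics/t8.png').astype(int)
for n,i in(('t7',a),('t8',b)):
  print(n)
  for v in range(150,196,4): print(v,''.join('%4d'%x for x in i[v,126:210:4,1]))
"
```

```text
t7
150  165 162 161 165 162 161 160 158 158 156 149  64  61  39  73  63  63  62  64  62  61
154  162 163 162 162 162 162 163 157 161 157 156  80  52  59  64  65  62  63  63  63  60
158  165 163 164 162 163 163 161 154 159 173 158 117  53  68  60  60  62  64  63  64  59
162  165 164 164 164 159 162 162 169 174 213 241 235  69  76  50  60  61  62  64  63  61
166  160 162 160 162 162 163 161 165 178 186 246 246 113  71  80  56  62  62  65  65  62
170  164 163 160 162 166 160 177 229 229 212 246 247 216  75  76  55  59  63  62  63  62
174  159 158 161 162 165 163 162 208 185 173 245 246 245  80  49  53  57  60  63  63  65
178  157 160 159 159 157 158 161 153 154 187 236 238 234 163  48  52  54  62  63  63  63
182  153 155 155 161 159 157 159 157 153 182 180 177 169 148  52  47  55  59  60  64  63
186  154 152 153 157 158 157 163 160 166 158 168 166 119 121  77  45  51  57  62  61  64
190  153 151 155 155 159 160 157 157 158 155 158 149  93  94  95  43  51  57  61  64  64
194  151 154 154 156 158 159 161 157 157 159 156 158 114 122 148  70  49  56  60  64  64
t8
150  166 166 164 165 165 1
[... 341 characters left out ...]
3 186 238 235 234 231 224 202  69  59  59  60  63  68  70  69  73  69  66  59
170  162 164 164 162 162 161 169 160 231  89  44  54  57  64  67  71  72  72  71  67  62
174  161 158 164 163 165 164 163 206 225 176  57  49  57  63  65  67  72  70  71  69  64
178  158 161 160 162 160 160 161 183 153 142  65  44  55  61  64  66  73  73  72  70  67
182  155 157 157 163 160 157 161 158 156 157 149  42  55  59  65  67  71  72  75  72  66
186  156 154 154 157 159 162 163 161 166 160 170  90  50  56  63  65  67  73  72  73  66
190  153 153 157 157 158 159 161 159 160 157 160 137  45  57  61  65  67  73  72  71  71
194  151 156 156 155 159 160 163 157 159 161 157 159  43  55  59  63  65  71  74  74  72
```

>>> apply_moves([
  [[-35,-20,0,0,10],[-75,-50,0,-0.03,10],[-110,-85,0,-0.06,10],[-140,-125,0,-0.1,10],[-165,-165,5,-0.14,10],[-190,-200,12,-0.18,10],[-208,-232,20,-0.21,10],[-219,-257,30,-0.236,10],[-219,-257,30,-0.236,10],[-219,-257,30,-0.236,10]],
])

```text
time_s: 20.6
tcp_pos: [0.4558, -0.1686, 0.1888]
tcp_rot: [0.551, 0.834, 0.0, 0.0]
wrist_force: [0.5, -0.0, -3.0]
gripper_width: 0.0223
grasp_force: 119.4
```

```bash
python3 -c "
from ell import *
o=get_obs();print(o['torque'],o['q'].round(2))
u=np.array([-.392,.920]);P=np.array([.5136,-.3059])+.109*u; X=P+.020*u
goto([X[0],X[1],.085],113.1)
W=look(); cv2.imwrite('pics/w9.png',W['f']); T=shot('top'); S=shot('side')
cv2.imwrite('pics/v9.png',cv2.resize(np.vstack([np.hstack([S['f'][90:290,150:320],T['f'][130:330,150:320]]),np.hstack([cv2.resize(W['f'],(227,170)),np.zeros((170,113,3),np.uint8)])]),(544,592),interpolation=cv2.INTER_CUBIC))
"
```

```text
[-0.25147884 -0.13196892  0.01453234] [ 0.71  0.05 -0.46  1.89  0.03  1.2   0.65]
shift mm [-19.9  -0.7 103.8] twist -0.0 now [ 0.4558 -0.1686  0.1888] 113.09 t 20.6 F [ 0.5 -0.  -3. ] w 0.0223 gf 119.42026019096375
collar 119.5 379.5 124.5 rel tcp [65.2 98.5] ang if grip at (0,20): 50.29495342219615 102.05987551186429
```

View pics/v9.png

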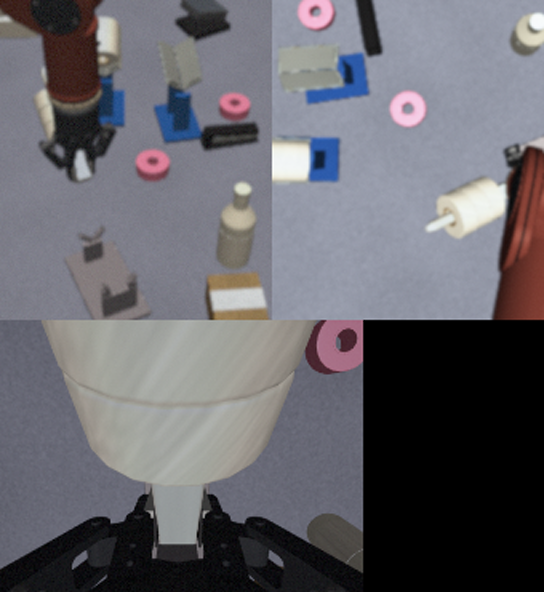

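>>> apply_moves([
  [[-20,-0.5,40,0,10],[-20,-0.5,80,0,10],[-20,-0.5,102,0,10],[-20,-0.5,105,0,10],[-20,-0.5,105,0,22.4],[-20,-0.5,105,0,22.8],[-20,-0.5,105,0,23.0],[-20,-0.5,105,0,23.0],[-20,-0.5,105,0,23.0],[-20,-0.5,105,0,23.0]],
])

```text
time_s: 22.0
tcp_pos: [0.4627, -0.1876, 0.0837]
tcp_rot: [0.551, 0.834, 0.0, -0.0]
wrist_force: [-1.8, -0.1, -3.9]
gripper_width: 0.0233
grasp_force: 60.4
```

```bash
cat > tip.py <<'E'
from h import *
T=shot("top"); x0,y0,x1,y1=190,225,300,300
b,g,r=np.moveaxis(T["f"][y0:y1,x0:x1].astype(int),2,0); m=((b-r<8)&(g>165)&(r-g<12)).astype(np.uint8)
n,l,st,_=cv2.connectedComponentsWithStats(m); i=1+np.argmax(st[1:,4]); P=np.argwhere(l==i); u=P[:,1].min(); v=P[P[:,1]<=u+1][:,0].mean()
px=(x0+u-.5,y0+v)
u=np.array([-.392,.920]);F=np.array([.5136,-.3059])+.109*u
g=get_obs()["tcp_pos"]; y=np.radians(yaw()); ux=np.array([np.cos(y),np.sin(y),0]); n=np.array([ux[1],-ux[0],0])
o,d=ray(T,*px); X=o+d*(n@(g-o))/(n@d); p=np.array([ux@(X-g),X[2]-g[2]])*1000-[2.5,26.5]
print("px",px,"tip rel G",p.round(1),"len",np.hypot(*p).round(1),"ang",np.degrees(np.arctan2(p[1],p[0])).round(1))
rel=g[:2]-F; print("tcp rel front post",(rel@u*1000).round(1),"lat",((rel[0]*u[1]-rel[1]*u[0])*1000).round(1)); goto([0,0,0],113.1)
E
python3 tip.py
```

```text
px (np.float64(254.5), np.float64(264.0)) tip rel G [169.   63.8] len 180.7 ang 20.7
tcp rel front post 19.8 lat -0.5
shift mm [ 354.  -352.    83.6] twist -0.0 now [ 0.4627 -0.1876  0.0836] 113.09 t 22.05 F [-0.6 -0.2 -3.4] w 0.0234 gf 60.398908853530884
```

>>> apply_moves([
  [[0,0,3,0,23.1],[0,0,5,0,23.2],[0,0,6,0,23.2],[0,0,7,0,23.2],[0,0,8,0,23.2],[0,0,9,0,23.2],[0,0,10,0,23.2],[0,0,11,0,23.2],[0,0,12,0,23.2],[0,0,12,0,23.2]],
])

```text
time_s: 23.3
tcp_pos: [0.4627, -0.1876, 0.0716]
tcp_rot: [0.551, 0.834, 0.0, -0.0]
wrist_force: [-0.3, 0.5, -3.7]
gripper_width: 0.0233
grasp_force: 48.4
```

```bash
python3 tip.py
```

```text
px (np.float64(254.5), np.float64(263.1666666666667)) tip rel G [169.5  53.2] len 177.7 ang 17.4
tcp rel front post 19.8 lat -0.5
shift mm [ 354.  -352.    71.6] twist -0.0 now [ 0.4627 -0.1876  0.0716] 113.09 t 23.35 F [-1.   0.3 -2.5] w 0.0237 gf 48.34497392177582
```

>>> apply_moves([
  [[0,0,-8,0,23.0],[0,0,-16,0,23.0],[-3,0,-16,0,23.0],[-3,0,-12,0,23.1],[-3,0,-9,0,23.2],[-3,0,-7,0,23.2],[-3,0,-5,0,23.2],[-3,0,-3,0,23.2],[-3,0,-2,0,23.2],[-3,0,-2,0,23.2]],
])

```text
time_s: 24.6
tcp_pos: [0.4639, -0.1899, 0.0739]
tcp_rot: [0.551, 0.834, 0.0, -0.0]
wrist_force: [-3.5, 2.5, 4.9]
gripper_width: 0.0234
grasp_force: 49.1
```

```bash
python3 tip.py
```

```text
px (np.float64(255.5), np.float64(262.8333333333333)) tip rel G [168.9  55.2] len 177.7 ang 18.1
tcp rel front post 17.1 lat -0.2
shift mm [ 356.8 -352.1   74. ] twist 0.0 now [ 0.4639 -0.1899  0.0739] 113.11 t 24.65 F [-3.8  4.3  4.2] w 0.0235 gf 49.10568594932556
```

>>> apply_moves([
  [[0,0,1,0,23.2],[0,0,2,0,23.2],[0,0,3,0,23.2],[0,0,4,0,23.2],[0,0,5,0,23.2],[0,0,6,0,23.2],[0,0,6.5,0,23.2],[0,0,7,0,23.2],[0,0,7,0,23.2],[0,0,7,0,23.2]],
])

```text
time_s: 25.9
tcp_pos: [0.4637, -0.1879, 0.0684]
tcp_rot: [0.551, 0.835, 0.0, -0.001]
wrist_force: [-14.8, 16.0, 30.7]
gripper_width: 0.023
grasp_force: 51.7
```

```bash
python3 tip.py; python3 -c "
from h import *
print(get_obs()['torque'])"
```

```text
px (np.float64(254.5), np.float64(262.0)) tip rel G [170.7  27.9] len 172.9 ang 9.3
tcp rel front post 19.1 lat 0.3
shift mm [ 355.2 -352.1   69.5] twist 0.002 now [ 0.4637 -0.1879  0.0684] 113.2 t 25.95 F [-15.4  16.   29.6] w 0.0235 gf 51.71305596828461
[2.61820518 2.84953108 0.02386309]
```

```bash
python3 -c "
from h import *
goto([.5381,-.3632,.0555],113.1)"
```

```text
shift mm [-190.5   -0.6   12.5] twist 0.002 now [ 0.4637 -0.1879  0.0684] 113.2 t 25.95 F [-15.4  16.   29.6] w 0.0235 gf 51.71305596828461
```

>>> apply_moves([
  [[0,0,-20,0,22.4],[0,0,-60,0,10],[-20,0,-85,0,10],[-60,0,-85,0,10],[-100,0,-85,0,10],[-140,0,-85,0,10],[-170,0,-85,0,10],[-186,0,-85,0,10],[-188,0,-85,0,10],[-188,0,-85,0,10]],
], newtons=60)

```text
time_s: 27.2
tcp_pos: [0.5376, -0.3622, 0.1515]
tcp_rot: [0.551, 0.835, 0.0, -0.0]
wrist_force: [0.3, 0.9, -4.6]
gripper_width: 0.023
grasp_force: 59.8
```

```bash
python3 -c "
from h import *
goto([.5381,-.3632,.0555],113.1); print(get_obs()['torque'])
T=shot('top'); x0,y0,x1,y1=280,170,380,260
b,g,r=np.moveaxis(T['f'][y0:y1,x0:x1].astype(int),2,0)
for v in range(y0,y1,5): print(v,''.join('%4d'%k for k in (r-b)[v-y0,::5]),'|',''.join('%4d'%k for k in g[v-y0,::5]))
"
```

```text
shift mm [-1.2  0.1 96. ] twist 0.001 now [ 0.5376 -0.3622  0.1515] 113.15 t 27.2 F [ 0.3  0.9 -4.6] w 0.023 gf 59.76717174053192
[-0.2089506  -0.0717739   0.01251295]
170  -20 -19 -19 -20 -19 -20 -20 -20 -19 -19 -20  -8  73  72  52  -5  -6  57  51 -11 |  157 158 154 157 156 157 162 158 154 155 155 126 122 140 152 233 229 134 102 148
175  -19 -20 -19 -20 -19 -20 -19 -20 -19 -18 -19 -18 -15 -17 -19 -20 -20 -20 -19 -19 |  156 153 156 154 154 158 156 159 155 153 157 151 146 151 154 156 155 156 157 159
180  -18 -19 -20 -19 -20 -19 -20 -20 -18 -18 -20 -19 -18 -18 -19 -19 -19 -20 -19 -19 |  156 155 152 153 157 155 156 158 156 159 156 155 153 152 153 156 155 159 159 158
185  -19 -20 -18 -20 -19 -19 -18 -19 -20 -19 -20 -19 -19 -19 -19 -20 -19 -20 -18 -19 |  154 151 155 155 158 157 159 160 157 156 160 155 155 152 149 150 152 151 156 154
190  -19 -18 -20 -21 -19 -19 -19 -19 -19 -19 -19 -18 -19 -18 -18 -20 -19 -19 -17  -8 |  155 156 156 155 154 156 159 156 156 154 152 156 152 150 149 152 150 155 137  75
195  -18 -20 -19 -20 -18 -18 -19 -19 -20 -19 -21 -19 -19 -19 -18 -19 -19 -17  -2  -1 |  154 
[... 1391 characters left out ...]
 236 242 228 168 155 155 157
240  -20 -20 -19 -20 -19   6   5   3   5   3  17  24  24  20   6 -18 -19 -19 -19 -18 |  157 157 160 157 155 203 156 130 200 211 197 205 203 227 181 156 156 156 152 153
245  -21 -20 -20 -20 -20  -3   5   5   5   2 -17 -11   2 -20 -19 -20 -19 -20 -18 -19 |  157 156 159 160 157 158 203 198 202 183 158 168 178 158 158 157 158 156 157 153
250  -19 -20 -20 -20 -19 -19   6  -5 -20 -20 -20 -19 -20 -20 -21 -20 -20 -21 -20 -20 |  158 160 157 159 155 155 202 176 160 157 159 158 160 163 161 154 163 158 158 155
255  -20 -20 -19 -20 -20 -18 -19 -20 -20 -19 -20 -20 -20 -19 -21 -19 -19 -20 -19 -19 |  157 157 157 157 159 158 160 160 159 163 158 161 160 160 160 158 158 159 156 157
```

>>> apply_moves([
  [[-1,0,25,0,10],[-1,0,50,0,10],[-1,0,70,0,10],[-1,0,80,0,10],[-1,0,86,0,10],[-1,0,90,0,10],[-1,0,92,0,22.6],[-1,0,93,0,22.9],[-1,0,94,0,23.0],[-1,0,94,0,23.0]],
])

```text
time_s: 28.5
tcp_pos: [0.538, -0.3643, 0.0577]
tcp_rot: [0.551, 0.834, 0.0, 0.0]
wrist_force: [0.1, -0.4, -4.0]
gripper_width: 0.0234
grasp_force: 59.8
```

```bash
cat > tip2.py <<'E'
from h import *
# tip = far end of the bright rod in the top view, seen against the grey stand
T=shot("top"); S=shot("side"); o=get_obs(); print("t",o["time_s"],"F",o["wrist_force"].round(1),"tq",o["torque"].round(2),"gf",round(o["grasp_force"],1),"z",o["tcp_pos"].round(4))
g=T["f"][...,1].astype(int); C=np.array([.5136,-.3059]); u=np.array([-.392,.920])
G=np.r_[o["tcp_pos"][:2]+.0025*u,o["tcp_pos"][2]+.0265]
for a in (0,10,20,28):
    r=np.radians(a); X=G+.192*np.r_[u*np.cos(r),np.sin(r)]; print(a,"pred tip px",np.round(proj(T,X),1),np.round(proj(S,X),1))
m=(g>212).astype(np.uint8); m[:200]=0; m[262:]=0; m[:,:290]=0; m[:,360:]=0
for v in range(218,250,2): print(v,g[v,296:336:2])
E
python3 tip2.py
```

```text
t 28.6 F [ 0.   0.9 -3. ] tq [-0.18 -0.11 -0.05] gf 59.8 z [ 0.538  -0.3643  0.0577]
0 pred tip px [306.2 239.1] [204.3 229.9]
10 pred tip px [308.5 239.3] [204.1 223. ]
20 pred tip px [312.7 238.6] [204.6 217.4]
28 pred tip px [317.5 237.5] [205.6 214.1]
218 [158 157 158 160 157 151 149 161 173 188 198 200 199 199 197 186 168 154
 167 186]
220 [157 156 156 156 157 156 172 197 201 200 201 200 199 196 194 199 195 198
 209 218]
222 [158 154 149 166 190 201 201 201 202 200 200 199 200 203 206 210 212 215
 229 236]
224 [153 184 193 202 203 202 202 202 201 202 201 200 196 205 207 209 210 210
 218 237]
226 [149 192 204 203 202 202 203 201 200 202 200 201 199 206 206 188 190 205
 207 225]
228 [151 177 201 203 202 203 199 184 186 201 200 200 201 206 197 173 181 178
 202 211]
230 [158 147 193 203 202 193 146 130 155 199 201 203 194 199 188 173 191 212
 197 208]
232 [157 145 176 203 204 183  89 122 151 196 203 199 194 187 195 220 233 234
 204 204]
234 [158 153 159 202 204 201 125 108 136 187 201 191 200 228 233 235 230 202
 169 201]
236 [159 154 151 185 204 203 160 107 136 163 198 203 233 236 230 217 189 150
 178 205]
238 [157 158 153 156 201 203 191 110 120 131 189 203 225 218 205 202 204 203
 203 205]
240 [158 157 158 156 195 204 202 156 101 121 153 193 202 202 201 201 202 204
 202 204]
242 [157 157 153 151 170 201 204 197 180 152 149 188 201 200 200 201 197 197
 195 195]
244 [157 159 157 156 147 194 203 202 203 193 188 198 202 201 200 196 189 167
 166 163]
246 [159 158 159 158 151 184 204 203 203 202 201 203 204 195 171 159 158 159
 161 158]
248 [156 156 155 154 159 161 199 204 201 203 198 183 166 164 161 162 161 160
 159 163]
```

>>> apply_moves([
  [[0,0,0,0,23.3],[0,0,0,0,23.4],[0,0,0,0,23.45],[0,0,0,0,23.5],[0,0,0,0,23.53],[0,0,0,0,23.56],[0,0,0,0,23.59],[0,0,0,0,23.62],[0,0,0,0,23.65],[0,0,0,0,23.65]],
])

```text
time_s: 29.85
tcp_pos: [0.538, -0.3643, 0.0576]
tcp_rot: [0.551, 0.834, 0.0, -0.0]
wrist_force: [0.5, 0.0, -3.5]
gripper_width: 0.0233
grasp_force: 21.0
```

```bash
cat > tip3.py <<'E'
from h import *
# bright blob end along the rod line in the top view
T=shot("top"); o=get_obs(); print("t",o["time_s"],"F",o["wrist_force"].round(1),"tq",o["torque"].round(2),"gf",round(o["grasp_force"],1),"w",round(o["gripper_width"],4),"tcp",o["tcp_pos"].round(4))
g=T["f"][...,1].astype(int); m=(g>214).astype(np.uint8); m[:200]=0; m[262:]=0; m[:,:290]=0; m[:,372:]=0
n,l,st,_=cv2.connectedComponentsWithStats(m); i=1+np.argmax(st[1:,4]); P=np.argwhere(l==i); u=P[:,1].min(); print("blob left end px",u,P[P[:,1]<=u+1][:,0].mean(),st[i])
E
python3 tip3.py
```

```text
t 29.9 F [ 0.2  0.5 -3.1] tq [-0.22 -0.1   0.03] gf 21.0 w 0.0239 tcp [ 0.538  -0.3643  0.0576]
blob left end px 330 222.0 [330 214  32  25 478]
```

>>> apply_moves([
  [[0,0,0,0,23.67],[0,0,0,0,23.7],[0,0,0,0,23.72],[0,0,0,0,23.74],[0,0,0,0,23.76],[0,0,0,0,23.78],[0,0,0,0,23.8],[0,0,0,0,23.82],[0,0,0,0,23.84],[0,0,0,0,23.84]],
])

```text
time_s: 31.15
tcp_pos: [0.5382, -0.3643, 0.0578]
tcp_rot: [0.551, 0.834, 0.0, 0.0]
wrist_force: [-0.8, 0.7, 3.8]
gripper_width: 0.0241
grasp_force: 9.5
```

```bash
python3 tip3.py; python3 tip2.py | tail -16 | cut -c1-90
```

```text
t 31.2 F [-1.   1.1  3.6] tq [ 0.12  0.13 -0.01] gf 9.5 w 0.024 tcp [ 0.5382 -0.3643  0.0578]
blob left end px 319 226.1 [319 214  43  28 644]
234 [157 153 162 202 204 200 130 122 173 214 232 236 200 200 243 245 245 244
 240 243]
236 [158 153 151 184 203 193 191 222 234 235 235 229 183 152 240 245 246 245
 238 241]
238 [159 160 154 155 195 214 234 236 233 214 204 196 130 111 227 244 245 243
 236 224]
240 [159 156 155 157 191 221 229 211 150 126 152 193 172 118 192 240 237 229
 213 192]
242 [156 156 154 151 170 199 197 199 179 153 148 187 200 161 153 213 204 194
 186 174]
244 [157 159 156 156 148 194 204 202 202 194 188 198 203 197 179 192 185 168
 157 160]
246 [161 160 160 156 152 185 203 204 202 202 203 201 202 194 170 160 156 160
 162 160]
248 [157 156 155 155 157 162 201 203 204 201 197 183 169 164 160 162 160 161
 158 162]
```

>>> apply_moves([
  [[0,0,0,0,24.2],[0,0,0,0,25],[0,0,0,0,30],[0,0,0,0,45],[0,0,0,0,60],[0,0,0,0,60],[0,0,-15,0,60],[0,0,-50,0,60],[0,0,-90,0,60],[0,0,-130,0,60]],
])

```text
time_s: 32.55
tcp_pos: [0.5381, -0.3642, 0.1902]
tcp_rot: [0.551, 0.834, 0.0, 0.0]
wrist_force: [1.2, -0.9, -0.0]
gripper_width: 0.0599
grasp_force: 0.0
```

```bash
cat > fin.py <<'E'
from h import *
o=get_obs(); print(o["time_s"],o["wrist_force"].round(1),o["tcp_pos"].round(3),o["gripper_width"])
T=shot("top");S=shot("side");W=shot("wrist")
C=np.r_[.5136,-.3059,0]; u=np.r_[-.392,.920,0]; z=np.r_[0,0,1]
for n,c in(("T",T),("S",S),("W",W)):
    print(n,[(k,h,np.round(proj(c,C+k/1000*u+h/1000*z),1).tolist()) for k,h in((-86,92),(-86,80),(0,98),(0,111),(86,111),(132,80))])
for v in (140,160,180,200,205,210,215,218,220,222,225,230): print("W",v,W["f"][v,225:280:3,1])
for v in range(226,246,2): print("T",v,T["f"][v,300:340:2,1])
cv2.imwrite("pics/wf.png",W["f"])
E
python3 fin.py
```

```text
32.55 [ 1.2 -0.9 -0. ] [ 0.538 -0.364  0.19 ] 0.059936354231922166
T [(-86, 92, [371.9, 211.6]), (-86, 80, [370.7, 211.7]), (0, 98, [346.5, 222.4]), (0, 111, [347.5, 222.4]), (86, 111, [321.1, 233.5]), (132, 80, [305.7, 239.0])]
S [(-86, 92, [234.4, 285.3]), (-86, 80, [234.5, 287.9]), (0, 98, [221.6, 259.6]), (0, 111, [221.5, 256.7]), (86, 111, [209.7, 234.6]), (132, 80, [204.4, 230.6])]
W [(-86, 92, [248.3, 223.7]), (-86, 80, [248.3, 219.0]), (0, 98, [248.1, 115.9]), (0, 111, [248.1, 116.1]), (86, 111, [247.8, -27.1]), (132, 80, [247.7, -86.1])]
W 140 [100 156 152 181 186 185 186 186 185 189 191 187 183 150 150 109 110 108
 109]
W 160 [135 134 129 182 185 187 186 185 184 187 189 187 181 127 127 126 128 126
 135]
W 180 [134 135 131 182 186 185 184 184 186 186 186 186 183 128 129 130 130 126
 125]
W 200 [132 130 131 187 186 186 184 185 184 186 189 186 176 131 129 130 129 128
 124]
W 205 [132 131 131 188 185 186 183 186 186 185 188 186 177 124 128 131 128 127
 131]
W 210 [133 136 135 186 187 184 182 186 186 187 190 186 178 130 132 130 127 128
 130]
W 215 [135 133 130 188 187 185 184 18
[... 662 characters left out ...]
202 202 192 146 129 157 196 142 154 240 244 244 244 241 238 244 244
 245 243]
T 232 [175 203 202 182  83 120 148 190 192 196 222 245 245 245 244 237 243 245
 245 244]
T 234 [158 201 203 199 125 134 185 221 233 229 188 240 244 244 245 243 242 244
 244 243]
T 236 [151 183 201 198 200 226 234 235 233 224 159 225 244 245 245 242 239 243
 240 234]
T 238 [153 155 199 224 234 234 232 212 202 188 122 183 243 244 244 241 228 224
 212 206]
T 240 [155 156 200 227 225 201 140 127 152 191 165 145 236 240 235 227 202 193
 182 170]
T 242 [154 150 170 196 196 197 177 152 148 185 198 148 197 212 202 193 186 172
 159 156]
T 244 [157 154 146 193 203 201 201 192 186 198 201 190 178 188 187 166 155 160
 158 158]
```

```bash
python3 -c "
from h import *
W=cv2.imread('pics/wf.png'); c=shot('wrist'); g=W[...,1].astype(float)
C=np.r_[.5136,-.3059,0]; u=np.r_[-.392,.920,0]; n=np.r_[.92,.392,0]
def edges(v):
    r=np.mean(g[v-1:v+2],0); k=np.where(r[215:285]>165)[0]+215; a,b=k.min(),k.max(); f=lambda i,j:i+(160-r[i])/(r[j]-r[i])*(j-i); return f(a-1,a),f(b,b+1)
for v in(150,165,180,195,210):
    a,b=edges(v); best=[]
    for z in(.086,.089,.092,.095,.098):
        k=[plane(c,x,v,z) for x in(a,b)]; best.append(round(np.linalg.norm(k[0]-k[1])*1000,2))
    p=plane(c,(a+b)/2,v,.092)-C; print(v,round(a,1),round(b,1),best,'x',(p@u*1000).round(1),'lat',(p@n*1000).round(1))
m=(g>100)
print(g[100:150,248].astype(int))
print('end',(plane(c,248,217.8,.092)-C)@u)
"
```

```text
150 232.5 262.3 [np.float64(23.39), np.float64(23.1), np.float64(22.82), np.float64(22.54), np.float64(22.26)] x -24.3 lat -1.5
165 232.7 262.2 [np.float64(23.47), np.float64(23.18), np.float64(22.9), np.float64(22.62), np.float64(22.33)] x -35.8 lat -1.5
180 233.4 262.2 [np.float64(23.21), np.float64(22.93), np.float64(22.65), np.float64(22.37), np.float64(22.09)] x -47.7 lat -1.3
195 233.6 262.1 [np.float64(23.2), np.float64(22.92), np.float64(22.64), np.float64(22.36), np.float64(22.08)] x -59.8 lat -1.2
210 233.6 261.8 [np.float64(23.28), np.float64(23.0), np.float64(22.72), np.float64(22.44), np.float64(22.16)] x -72.3 lat -1.4
[204 200 200 197 197 199 197 199 197 154 162 183 184 187 188 187 187 186
 171 184 184 185 186 186 184 186 184 185 185 186 185 185 186 184 185 185
 186 184 185 185 183 185 184 183 185 185 183 184 183 183]
end -0.0789389439274389
```

```bash
python3 -c "
from plant import *
print(close_job())"
```

```text
the job is handed in; nothing more can be done
None
```

I handed the job in at about 33 s, with all three rolls on the aluminium rod. The rod is back in the dispenser, level in both notches by the last camera measurements, about 2–7 mm further toward the front post than it started. I left that offset uncorrected, and the judging result is not known.

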